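Run home the last screw eye of a mug rail with a bar through its loop

TASK

The hanging mug rail lies on the counter and one of its two big screw eyes, the bare one without a quick link, is not screwed home yet. Slide the shaft of the line-up bar through that eye's loop and turn the eye clockwise with it until its collar pulls up snug on the washer: stop when you feel it tighten, and do not force it further, or the thread strips. Then draw the bar out, lay it (do not drop it) back on the rubber mat, and leave everything else where it is.

Things in the scene. Friction and masses are not known exactly. Their poses are not given: they have to be found in the camera images.
- rail: Hanging mug rail: oak beam 80 x 420 x 45 mm (x, y, z), fixed on the counter; five brass cup hooks stick out 38 mm low on its +x side. Origin: centre of its underside. Two screw eyes stand on its top, on the long centre line, 135 to 150 mm either side of the middle; which end has the bare one varies. A 2 mm washer, 32 mm across, lies under each.
- eye_loop (a point): Centre of the loop of the bare screw eye, 73 mm above the counter. Ring of 8 mm round wire, 24 mm wide inside, 40 outside. Axes: x = level axis of the ring's hole (a rod enters from either side), z up. The eye turns about the vertical here, clockwise from above to tighten. A 12 mm rod swings freely to about 50 degrees off the hole's axis, then bites on both sides and carries the eye along.
- eye_collar (a point): Centre of the underside of that eye's collar (22 mm across), 26 mm under the loop's centre, same axes. Home it bears on the washer, 47 mm above the rail's underside; it starts 0.1 to 0.45 mm higher (0.5 to 2.2 rad of turning, 1.25 mm a turn, not shown). Running friction 0.12 N m; bearing, torque climbs 0.2 N m per 0.1 rad. Snug: 0.2 to 0.35 N m. Above 0.5 N m it strips. It stays put when let go.
- eye_side (a point): Outermost point of that eye's loop, 20 mm sideways from the loop's centre along its y axis (same axes); it shows how far the eye has turned.
- fitted_eye: The other screw eye, same size and washer, already tight (fixed), with a steel quick link (oval chain link) hanging from it and leaning on the rail. Origin on its axis at the rail's top face; it stands 48 mm above the rail.
- bar: Line-up bar, 0.26 kg, loose on the mat: flat-sided dark wooden handle 28 x 28 x 100 mm, then in line a round steel shaft 12 mm thick, 115 mm long, its last 35 mm tapering to a 5 mm nose. Origin on the centre line at the balance point; x to the nose: handle from x = -84 to +16 mm, full shaft to +96, nose at +131. Lies level on its handle, centre line 14 mm above the mat.
- mat: Black ribbed rubber bar mat, 360 x 220 x 4 mm (x, y, z), fixed flat on the counter to the robot's right. Origin: centre of its underside. The bar starts on its left part and is laid back on it anywhere.
- wrench: Combination wrench, 150 mm long, steel, lying along x at the right part of the mat (bystander). Origin under its middle.
- tape: Tape measure, black, 66 x 34 x 40 mm, on the counter (bystander). Origin under its centre.
- hook_tray: Small steel tray with spare brass cup hooks, 100 x 75 x 25 mm, between robot and rail (bystander). Origin under its centre.
- cup: White espresso cup with a handle, 66 mm across, 50 mm high, beyond the rail (bystander). Origin under its centre.
- pencil: Flat carpenter's pencil, 170 mm long, 8 mm high, on the counter between robot and rail (bystander). Origin near its middle.
Mind the look-alikes: they are no part of the job. Of the things that look like the bar, the larger one is meant.

How it is judged:
By the outcome, as a careful person would: the job done as asked, in the order asked, and still so for the second after the job is handed in, with the robot touching nothing.
It also fails if it takes over 72 s, if anything falls off the work surface, if the arm or the gripper's body presses on something with over 40 N, if the wrist force passes 120 N, or if a joint passes its speed limit or range.

ROBOT

A 6-joint arm with a two-finger parallel gripper is mounted at the origin on the work surface. World frame = base frame: x ahead of the robot, y to its left, z up, the work surface at z = 0. Lengths are in m, angles in degrees, forces in N, time in s.
With the tool pointing down it reaches from about 0.325 to 0.775 m from the base axis. Payload 5.5 kg.
Tool frame: the origin (TCP) lies on the mounting face of the last link; the fingertips stand 182 mm ahead of it and the grasp point (between the pads) lies 163 mm ahead of it; z points along the fingers, y is the line along which they close (so a half turn about z gives the same grasp; the last joint's range is limited). The gripper opens to 88 mm and grips with 3 to 60 N. Pads are 20 mm wide; open, the fingers measure 115 mm over their backs; the gripper's body (75 mm by 178 mm) begins 61 mm behind the grasp point.
Start: joints at [68.6, 5.22, 70.514, -0, 104.267, -3.249], TCP at [0.187, 0.57, 0.405] pointing down, gripper open.
Joint ranges: [-164.24, 164.24], [-49.07, 125.15], [9.68, 141.18], [-86.29, 266.29], [3.28, 154.24], [-151.56, 151.56]. Speed limits (degrees/s): [147.25, 147.25, 172.46, 180, 180, 180].

INTERFACE

Orientations are given as a 3x3 rotation matrix whose columns are the frame's x, y, z axes.
In Python, from plant import ctrl, cams gives the robot as it stands. The module is installed in compiled form; this text tells all that it offers.
- The arm moves only by the tool move_arm, never from a script. Its argument "increments" is one flat list of numbers, 4 for each row, row after row: the shift along the world's x, y, z in cm, then the turn about the world's z in units of 6 degrees (1.0 is 6 degrees). In form: [x, y, z, yaw, x, y, z, yaw, ...]. A call has 1 to 12 rows; each row is the pose to reach, as a shift and turn from the pose commanded when the call began; what a row does not reach only later rows make up. A row lasts 1/10 s, in which the tool goes at most 50 mm and 8.59 degrees, less where a joint would pass 70% of its speed; a pose out of reach is approached as far as the arm can. A call with a gripper value outside its range is refused whole. "claw" is the opening in per cent of the stroke, from 0 (shut) to 100 (fully open), set as the call begins (left out, the last holds). The fingers move at their own pace and stop on an object; "grip_force" is the grip in N (left out, the last holds). Time passes only in rows, so rows that repeat a pose let the fingers close. It gives the time, the measured TCP pose, the force, the opening and the grip force at its end, in the units of the state.
- ctrl.observe(): the state, without advancing time (a new reading comes with each control period).
- cams.capture(name): name is "scene" or "top" or "wrist"; returns a dict with "image" (400x640x3 uint8, red, green, blue), "mtx" (3x3 intrinsics, pixels), "eye" and "attitude" of the camera in the world. Camera axes: x right, y up, looking along -z (the intrinsics and any distortion apply to the point x, -y, -z); pixel columns grow to the right and rows downward; lengths in m; the calibration is good to about 2 mm. A picture is of the moment at which its call begins. There is no depth.
- ctrl.close_job(): hands the job in; it is judged then, once.
The state is a dict: "time": time; "qpos": joint angles; "dq": joint speeds; "joint_efforts": joint torques, N m; "tcp_pos": TCP position; "tool_rot": TCP orientation; "force": force on the tool from outside, world axes, zero at the start; "moment": the same for the moment, N m; "gripper_width": opening from 0.0 (shut) to 1.0 (fully open); "gripper_force": force on a finger pad.
Only numpy, scipy, OpenCV 4.12 (cv2) and the standard library are available. Lean on these libraries where they do the work, as an engineer would, in place of code of your own. Each camera call takes 0.05 s, during which the arm holds its last target. There are 200 camera calls.

## Working session

There is one attempt and no reset: what is moved stays moved. The work goes in short steps, Python scripts to look and compute and a tool call to move; the robot and the scene stay as the last step left them, time stands still between calls to the robot, and variables do not carry over. Pictures are saved under pics/ and viewed, at most 10 in all, crops included, and the job is handed in when it is done.

Besides the shell and the picture viewer there is one more tool, called after ">>>" as a command line: name --argument value ..., lists and objects as JSON in quotes. move_arm: Moves the arm, as the interface text tells. Its arguments: {"type":"object","properties":{"increments":{"type":"array"},"claw":{"type":"number"},"grip_force":{"type":"number"}},"required":["increments"]}

```bash
mkdir -p pics
cat > h.py <<'E'
import numpy as np, cv2
from plant import ctrl, cams
def cap(n,save=None):
    c=cams.capture(n)
    if save: cv2.imwrite('pics/'+save,c['image'][:,:,::-1])
    return c
def ray(c,u,v):
    K=np.array(c['mtx']);d=np.linalg.inv(K)@[u,v,1.]
    return np.array(c['eye']),np.array(c['attitude'])@[d[0],-d[1],-d[2]]
def onz(c,u,v,z):
    e,d=ray(c,u,v);return e+d*(z-e[2])/d[2]
def proj(c,p):
    q=np.array(c['attitude']).T@(np.array(p)-c['eye']);r=np.array(c['mtx'])@[q[0],-q[1],-q[2]];return r[:2]/r[2]
E
python3 - <<'E'
from h import *
for n in('top','scene'):
    c=cap(n,n+'1.png');print(n,c.keys(),c['eye'],np.round(c['mtx'],1).tolist(),np.round(c['attitude'],3).tolist())
s=ctrl.observe();print(s)
E
```

```text
top dict_keys(['image', 'mtx', 'eye', 'attitude']) [ 0.36094852 -0.05327966  1.4990219 ] [[471.3, 0.0, 323.9], [0.0, 471.3, 197.4], [0.0, 0.0, 1.0]] [[0.003, 0.99, -0.14], [-1.0, 0.003, 0.0], [0.0, 0.14, 0.99]]
scene dict_keys(['image', 'mtx', 'eye', 'attitude']) [1.09993323 0.25736781 0.91342193] [[420.7, 0.0, 322.7], [0.0, 420.7, 205.1], [0.0, 0.0, 1.0]] [[-0.472, -0.7, 0.535], [0.881, -0.381, 0.28], [0.008, 0.604, 0.797]]
{'time': 0.1, 'qpos': array([ 6.85996909e+01,  5.26043448e+00,  7.05721887e+01,  4.09228726e-04,
        1.04266932e+02, -3.24913372e+00]), 'dq': array([ 0.08341304, -0.02152317, -0.25333901,  0.02726152,  0.02083825,
       -0.00458977]), 'joint_efforts': array([ 2.35143183e-03, -4.47858489e+01, -4.07569313e+01,  6.99947728e-02,
        2.84703251e-02, -1.29935734e-04]), 'tcp_pos': array([0.18694387, 0.57020099, 0.40363005]), 'tool_rot': array([[-9.50238376e-01,  3.11523064e-01, -6.40452698e-04],
       [ 3.11523705e-01,  9.50237009e-01, -1.61524590e-03],
       [ 1.05395503e-04, -1.73438484e-03, -9.99998490e-01]]), 'force': array([-0.45022497,  0.31754019, -0.78795671]), 'moment': array([-0.00540217, -0.0118005 ,  0.02637457]), 'gripper_force': 0.0, 'gripper_width': 0.9974879421088543}
```

View pics/top1.png

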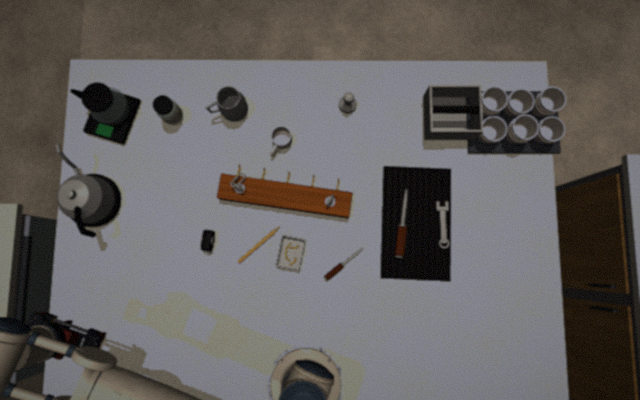

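View pics/scene1.png

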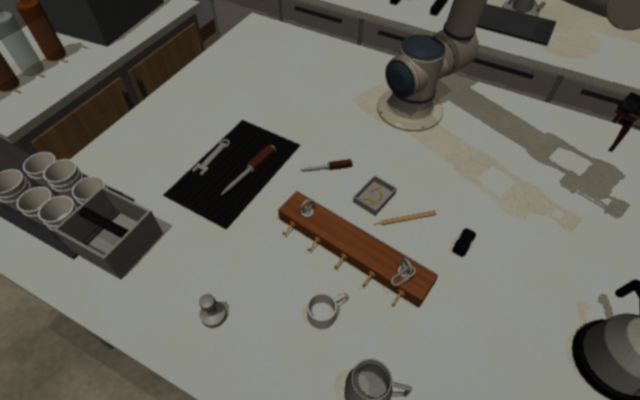

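Candidates for the bar: the large one on the mat (top 402,225; scene 250,168) and a smaller look-alike on the counter (top 345,263; scene 328,166). The description (larger, on the mat) picks the first. The bare eye is at the right end of the rail (top 330,202); the eye with the quick link is at top (238,183).

Run:
```python
from h import *
c=cap('top');s=cap('scene')
for n,u,v,z in[('nose',406,190,.018),('handle end',399,257,.018),('eye',330,202,.073),('fitted',238,183,.073),('wrench',444,222,.01),('small',345,263,.01),('rail corner',352,192,.045),('rc2',349,217,.045),('rc3',221,174,.045),('mat tl',384,167,.004),('mat br',451,280,.004)]:
    print(n,onz(c,u,v,z).round(3))
for n,u,v,z in[('nose',222,193,.018),('eye',307,208,.073)]: print('s',n,onz(s,u,v,z).round(3))
def crop(c,u,v,w,h,k): 
    return cv2.resize(c['image'][v-h:v+h,u-w:u+w,::-1],None,fx=k,fy=k,interpolation=cv2.INTER_CUBIC)
a=crop(c,402,223,30,40,7);b=crop(s,310,208,26,40,7)
cv2.imwrite('pics/crop1.png',np.hstack([a,b]))
```

```text
nose [ 0.595 -0.315  0.018]
handle end [ 0.384 -0.288  0.018]
eye [ 0.549 -0.072  0.073]
fitted [0.607 0.21  0.073]
wrench [ 0.494 -0.434  0.01 ]
small [ 0.365 -0.12   0.01 ]
rail corner [ 0.584 -0.141  0.045]
rc2 [ 0.506 -0.131  0.045]
rc3 [0.64  0.27  0.045]
mat tl [ 0.673 -0.247  0.004]
mat br [ 0.313 -0.452  0.004]
s nose [ 0.593 -0.317  0.018]
s eye [ 0.562 -0.067  0.073]
```

View pics/crop1.png

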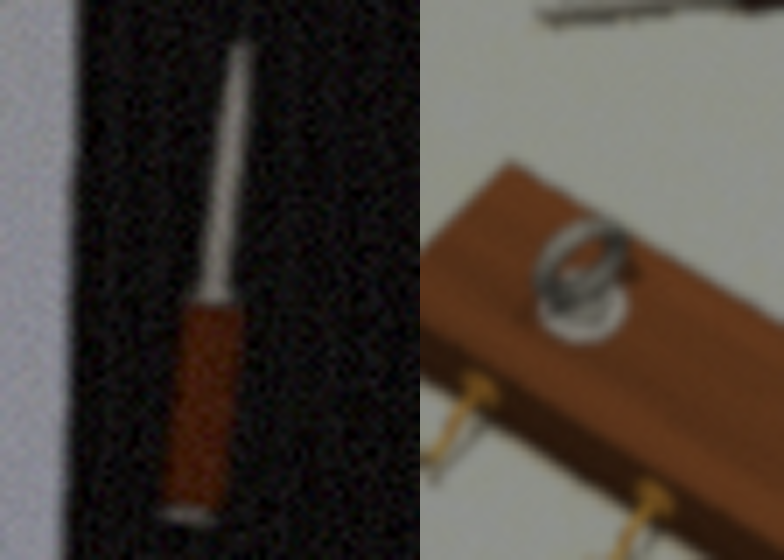

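The crop confirms the larger bar with its brown handle on the mat (nose at top 406,190; handle end at 399,257). It also shows the bare ring with its washer. I'll now go above the eye for a close wrist view.

>>> move_arm --increments '[28,-60,0,1.8,28,-60,0,1.8,28,-60,0,1.8,28,-60,0,1.8,28,-60,0,1.8,28,-60,0,1.8,28,-60,0,1.8,28,-60,0,1.8,28,-60,0,1.8,28,-60,0,1.8,28,-60,0,1.8,28,-60,0,1.8]'

```text
time: 1.4
tcp_pos: [0.4409, 0.0243, 0.4048]
tool_rot: [[-0.992, 0.128, 0.001], [0.128, 0.992, 0.0], [-0.001, 0.0, -1.0]]
force: [0.5, 0.7, 0.2]
gripper_width: 0.999
gripper_force: 0.0
```

>>> move_arm --increments '[0,0,0,0,0,0,0,0,0,0,0,0]'

```text
time: 1.7
tcp_pos: [0.4404, 0.0272, 0.4046]
tool_rot: [[-0.992, 0.127, -0.0], [0.127, 0.992, 0.0], [0.0, 0.0, -1.0]]
force: [-0.3, -0.0, 1.4]
gripper_width: 0.998
gripper_force: 0.0
```

Run:
```python
from h import *
s=ctrl.observe();print(s['time'],s['qpos'].round(1),s['tcp_pos'],s['tool_rot'].round(3).tolist())
c=cap('wrist','w1.png');print(c['eye'],np.round(c['mtx'],1).tolist(),np.round(c['attitude'],3).tolist())
```

```text
1.7 [ -0.9 -19.3  93.1   0.  106.3 -83.6] [0.44037198 0.02723096 0.40464293] [[-0.992, 0.127, -0.0], [0.127, 0.992, 0.0], [0.0, 0.0, -1.0]]
[0.36717861 0.03673349 0.38459024] [[284.9, 0.0, 318.8], [0.0, 284.9, 197.0], [0.0, 0.0, 1.0]] [[0.127, -0.956, -0.265], [0.992, 0.122, 0.033], [0.001, -0.267, 0.964]]
```

View pics/w1.png

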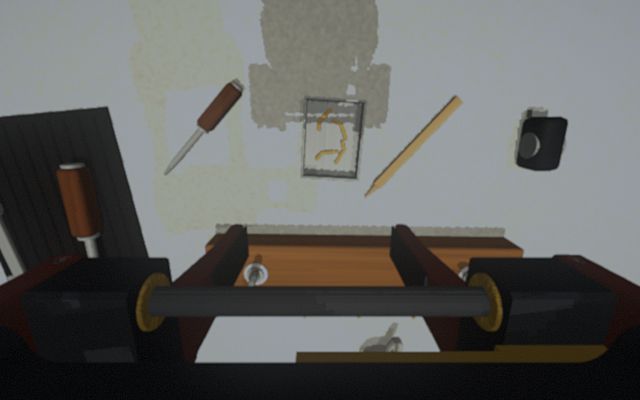

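The wrist view shows the bare eye at (256,272), the bar handle at (75,200) and the small look-alike at (205,125). I'll move closer, with the camera over the eye.

>>> move_arm --increments '[18,-11,-8,0,18,-11,-8,0,18,-11,-8,0,18,-11,-8,0,18,-11,-8,0,18,-11,-8,0,18,-11,-8,0,18,-11,-8,0]'

```text
time: 2.55
tcp_pos: [0.6202, -0.0818, 0.3261]
tool_rot: [[-0.992, 0.126, 0.002], [0.126, 0.992, -0.0], [-0.002, 0.0, -1.0]]
force: [0.0, -0.7, 0.6]
gripper_width: 1.001
gripper_force: 0.0
```

Run:
```python
from h import *
c=cap('wrist','w2.png');u,v=proj(c,[.555,-.07,.07]).round().astype(int);print(u,v)
u=max(u,90);v=max(v,80)
cv2.imwrite('pics/w2c.png',cv2.resize(c['image'][v-80:v+80,u-90:u+90,::-1],None,fx=4,fy=3.75 if 0 else 4,interpolation=cv2.INTER_CUBIC)[:600]);print(u-90,v-80)
```

```text
323 127
233 47
```

View pics/w2c.png

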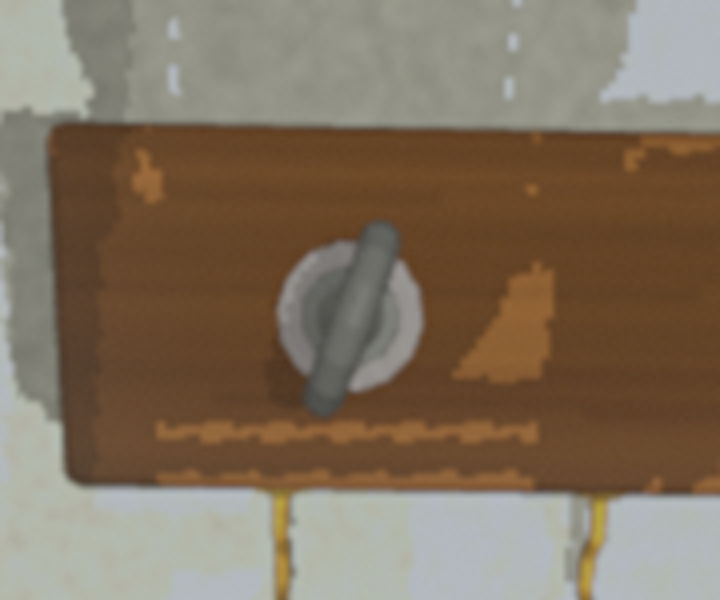

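The ring is seen from above, running from crop (381,232) to (324,404), with the washer centred at (350,316).

Run:
```python
from h import *
c=cap('wrist')
p=lambda a,b,z:onz(c,233+a/4,47+b/4,z)
A=p(385,222,.073);B=p(321,414,.073);print('ends',A,B,(A+B)/2,np.linalg.norm(A-B))
d=A-B;print('loop plane yaw',np.degrees(np.arctan2(d[1],d[0])),'rail yaw',np.degrees(np.arctan2(*(p(50,127,.045)-p(720,132,.045))[[1,0]])))
print('washer',p(350,316,.047))
```

```text
ends [ 0.53699408 -0.06301748  0.073     ] [ 0.57218663 -0.08020983  0.073     ] [ 0.55459036 -0.07161366  0.073     ] 0.039167487154337
loop plane yaw 153.96344926329186 rail yaw -97.60454740890609
washer [ 0.55450771 -0.07189753  0.047     ]
```

>>> move_arm --increments '[-5,-22,2,0,-5,-22,2,0,-5,-22,2,0,-5,-22,2,0,-5,-22,2,0,-5,-22,2,0,-5,-22,2,0]'

```text
time: 3.35
tcp_pos: [0.5703, -0.3032, 0.3456]
tool_rot: [[-0.992, 0.129, 0.001], [0.129, 0.992, -0.0], [-0.001, 0.0, -1.0]]
force: [0.4, 1.2, -0.8]
gripper_width: 1.0
gripper_force: 0.0
```

Run:
```python
from h import *
c=cap('wrist','w3.png');t=cap('top','top2.png')
# handle mask: reddish brown
im=c['image'].astype(int);m=((im[...,0]-im[...,2]>25)&(im[...,0]>1.5*im[...,1])).astype(np.uint8)
k,l,st,ce=cv2.connectedComponentsWithStats(m)
for i in range(1,k):
    if st[i,4]>300: print(st[i],ce[i].round(1),cv2.minAreaRect(np.argwhere(l==i)[:,::-1].astype(np.float32)),onz(c,*ce[i],.03).round(4))
for q in([.465,-.298,.018],[.431,-.294,.018],[.595,-.315,.018]):print(proj(c,q))
```

```text
[ 295    0   30  100 2854] [310.2  48.7] ((309.5, 49.5), (99.0, 29.0), 90.0) [ 0.4343 -0.2935  0.03  ]
[310.19400634  85.32563345]
[309.51430857  47.90701853]
[310.94427526 208.90699529]
```

View pics/w3.png

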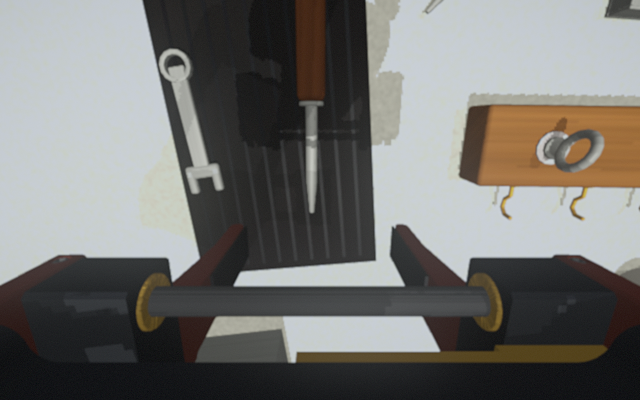

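The third wrist view shows the bar with its nose at (313,213) and shaft root at (312,104), the wrench to the left, and the eye at right (570,150).

Run:
```python
from h import *
c=cap('wrist');im=c['image'].astype(int)
s=ctrl.observe();print(s['tcp_pos'],s['tool_rot'][:2,1],s['force'],s['moment'])
# shaft: bright in columns 300..325 rows 108..214
rows=[];
for v in (112,130,150,170,190,205):
    g=im[v,298:328].sum(1);u=np.nonzero(g>g.max()*.5)[0]+298;rows.append((u.mean(),v,len(u)));print(v,u.min(),u.max(),onz(c,u.mean(),v,.018).round(4))
for v in (20,60,90):
    r=im[v,285:340];u=np.nonzero((r[:,0]-r[:,2]>25))[0]+285;print('h',v,u.min(),u.max(),onz(c,(u.min()+u.max())/2,v,.032).round(4))
col=im[95:230,313].sum(1);print(col[:12],col[-30:])
N=onz(c,313,213.5,.018);print('nose',N,'root',onz(c,312,103,.024))
```

```text
[ 0.57102334 -0.30189291  0.34500434] [0.12596552 0.9920346 ] [ 0.76589821 -0.25838659  0.44315153] [-0.05158653  0.03254405  0.01862387]
112 304 315 [ 0.4909 -0.3012  0.018 ]
130 304 315 [ 0.5089 -0.3036  0.018 ]
150 305 315 [ 0.5296 -0.3059  0.018 ]
170 305 315 [ 0.551  -0.3088  0.018 ]
190 306 314 [ 0.5733 -0.3118  0.018 ]
205 307 312 [ 0.5905 -0.3147  0.018 ]
h 20 295 323 [ 0.4116 -0.2904  0.032 ]
h 60 295 323 [ 0.4446 -0.2949  0.032 ]
h 90 296 323 [ 0.471 -0.298  0.032]
[140 128 126 114 126 216 304 333 325 296 295 322] [326 316 302 284 255 233 247 261 242 222 205 193 155 121 123 127 121 128
 120 129 126 125 134 128 126 135 138 139 141 141]
nose [ 0.60103043 -0.31208582  0.018     ] root [ 0.48276646 -0.29732514  0.024     ]
```

>>> move_arm --increments '[-11.3,0.6,0,0,-11.3,0.6,0,0,-11.3,0.6,-2,0,-11.3,0.6,-6,0,-11.3,0.6,-10,0,-11.3,0.6,-13,0,-11.3,0.6,-14.5,0,-11.3,0.6,-15.5,0,-11.3,0.6,-15.5,0,-11.3,0.6,-15.5,0]'

```text
time: 4.5
tcp_pos: [0.4583, -0.2977, 0.1913]
tool_rot: [[-0.992, 0.127, 0.002], [0.127, 0.992, -0.001], [-0.002, -0.001, -1.0]]
force: [-0.1, -1.3, 0.6]
gripper_width: 1.003
gripper_force: 0.0
```

>>> move_arm --increments '[0,0,0,0,0,0,0,0,0,0,0,0,0,0,0,0,0,0,0,0,0,0,0,0,0,0,0,0,0,0,0,0,0,0,0,0,0,0,0,0]' --claw 10 --grip_force 45

```text
time: 5.5
tcp_pos: [0.4576, -0.2975, 0.1896]
tool_rot: [[-0.992, 0.128, -0.0], [0.128, 0.992, 0.0], [0.0, 0.0, -1.0]]
force: [0.1, 1.0, 0.9]
gripper_width: 0.316
gripper_force: 45.0
```

>>> move_arm --increments '[0,0,2,0,0,0,4,0,0,0,7,0,-4,13.2,7,6.9,-4,13.2,7,6.9,-4,13.2,7,6.9,-4,13.2,7,6.9,-4,13.2,7,6.9,-4,13.2,7,6.9,-4,13.2,7,6.9,-4,13.2,5.5,6.9,-4,13.2,5.5,6.9]'

```text
time: 6.7
tcp_pos: [0.4171, -0.1655, 0.2417]
tool_rot: [[-0.83, -0.558, -0.004], [-0.558, 0.83, 0.002], [0.002, 0.004, -1.0]]
force: [0.3, 0.1, -2.9]
gripper_width: 0.318
gripper_force: 45.0
```

>>> move_arm --increments '[0,0,0,0,0,0,0,0]'

```text
time: 6.9
tcp_pos: [0.4176, -0.1657, 0.2444]
tool_rot: [[-0.829, -0.559, -0.0], [-0.559, 0.829, 0.0], [0.0, 0.0, -1.0]]
force: [0.9, 0.5, -2.5]
gripper_width: 0.314
gripper_force: 45.0
```

Run:
```python
from h import *
s=ctrl.observe();print(s['time'],s['qpos'].round(1),s['tcp_pos'].round(4),s['tool_rot'].round(3).tolist(),s['force'],s['moment'])
a=cap('scene');b=cap('top')
T=s['tcp_pos'];d=-s['tool_rot'][:,0];N=T+d*.141-[0,0,.1716];print('pred nose',N,proj(a,N),proj(b,N))
E3=[.5546,-.0718,.073];print(proj(a,E3),proj(b,E3))
u,v=285,195
f=lambda c,u,v,w,h,k:cv2.resize(c['image'][v-h:v+h,u-w:u+w,::-1],None,fx=k,fy=k,interpolation=cv2.INTER_CUBIC)
cv2.imwrite('pics/pre.png',np.hstack([f(a,*proj(a,N).astype(int),40,50,5),f(b,*proj(b,N).astype(int),30,50,5)]))
```

```text
6.9 [ -26.   -17.1  107.6    0.    89.6 -150. ] [ 0.4176 -0.1657  0.2444] [[-0.829, -0.559, -0.0], [-0.559, 0.829, 0.0], [0.0, 0.0, -1.0]] [ 0.91069409  0.53800149 -2.49219248] [0.05885036 0.02759371 0.02966765]
pred nose [ 0.53452876 -0.08680819  0.07280938] [305.67031477 197.55254698] [334.82724468 206.71408726]
[306.92240899 205.29054574] [329.91214938 200.16494009]
```

View pics/pre.png

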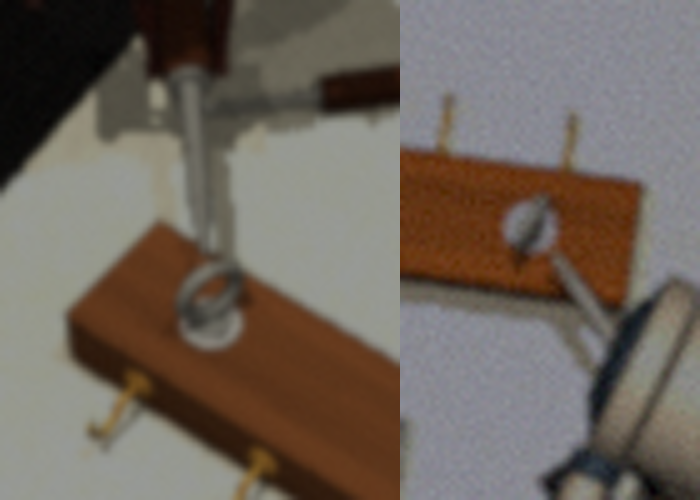

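Run:
```python
from h import *
E3=np.array([.5546,-.0718,.073]);W=E3-[0,0,.026]
b=cap('top');a=cap('scene')
for n,c in(('top',b),('scene',a)):
    im=c['image'].astype(int);print(n,'W',proj(c,W),'E',proj(c,E3))
    u,v=proj(c,W).round().astype(int);r=8
    p=im[v-r:v+r+1,u-r:u+r+1];sat=p.max(2)-p.min(2);m=(sat<30)
    y,x=np.nonzero(m);print('grey centroid',x.mean()+u-r,y.mean()+v-r,len(x))
    print('\n'.join(''.join('#' if q else '.' for q in row) for row in m))
    for k in([.506,-.131],):pass
import cv2
# rail corner check in top & from known pose
c=cap('wrist');E=proj(c,E3);print('wrist E',E)
```

```text
top W [329.80208821 201.29029251] E [329.91214938 200.16494009]
grey centroid 330.0927835051546 201.2577319587629 97
.................
.................
..........#......
.......#####.....
.....#######.....
....#########....
...##########....
...##########....
...##########....
...##########....
...##########....
....#########....
.....#######.....
......####.......
.............#...
.............##..
..............##.
scene W [307.14153932 211.43570545] E [306.92240899 205.29054574]
grey centroid 306.4642857142857 209.56428571428572 140
...####....####..
..####.....###...
..###.....####...
..###....#####...
.#############...
.#############...
.#############...
..############...
..############...
..############...
..############...
...##########....
....########.....
......#####......
.................
.................
.................
wrist E [319.39543104 454.12813479]
```

>>> move_arm --increments '[-0.06,0.08,0,0,0.6,0.52,0,0,1.2,0.93,0,0,1.8,1.33,0,0,2.4,1.74,0,0,3.0,2.14,0,0,3.6,2.55,0,0,4.2,2.95,0,0,4.2,2.95,0,0]'

```text
time: 8.05
tcp_pos: [0.4603, -0.1355, 0.2446]
tool_rot: [[-0.828, -0.561, 0.0], [-0.561, 0.828, 0.0], [-0.0, 0.0, -1.0]]
force: [-0.3, -0.2, -3.0]
gripper_width: 0.314
gripper_force: 45.0
```

>>> move_arm --increments '[0.6,0.4,0,0,1.2,0.8,0,0,1.8,1.21,0,0,2.4,1.62,0,0,3.0,2.02,0,0,3.6,2.43,0,0,3.9,2.63,0,0,3.9,2.63,0,0,3.9,2.63,0,0]'

```text
time: 8.95
tcp_pos: [0.4986, -0.1098, 0.2445]
tool_rot: [[-0.829, -0.56, -0.0], [-0.56, 0.829, -0.0], [0.0, 0.0, -1.0]]
force: [-0.7, -0.3, -3.0]
gripper_width: 0.315
gripper_force: 45.0
```

Run:
```python
from h import *
s=ctrl.observe();print(s['time'],s['qpos'].round(1),s['tcp_pos'].round(4),s['tool_rot'].round(3).tolist(),s['force'],s['moment'])
a=cap('scene');b=cap('top')
E3=[.5546,-.0718,.073]
f=lambda c,u,v,w,h,k:cv2.resize(c['image'][v-h:v+h,u-w:u+w,::-1],None,fx=k,fy=k,interpolation=cv2.INTER_CUBIC)
cv2.imwrite('pics/ins.png',np.hstack([f(a,*proj(a,E3).astype(int),40,40,6),f(b,*proj(b,E3).astype(int),20,40,6)]))
```

```text
8.95 [ -16.2   -7.    98.9   -0.    88.1 -140.3] [ 0.4986 -0.1098  0.2445] [[-0.829, -0.56, -0.0], [-0.56, 0.829, -0.0], [0.0, 0.0, -1.0]] [-0.68743977 -0.26639299 -3.00668417] [-0.0270136   0.07458542 -0.00174186]
```

View pics/ins.png

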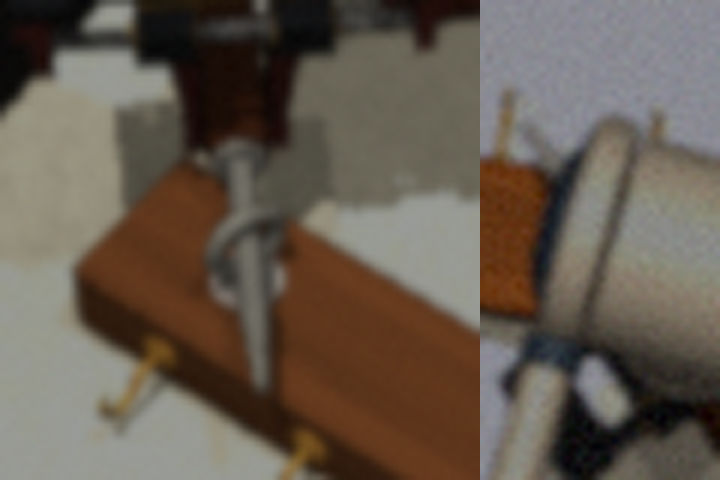

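The bar is through the loop with no contact force. Next I'll compute the orbit table and a torque baseline.

```bash
cat >> h.py <<'E'
EY=np.array([.5546,-.0718])
def tq(n=4):
    o=[]
    for i in range(n):
        s=ctrl.observe();r=s['tcp_pos'][:2]-EY;F=s['force'];o.append([s['moment'][2]+r[0]*F[1]-r[1]*F[0],F[0],F[1],s['moment'][2]]);cams.capture('wrist') if i<n-1 else 0
    d=-s['tool_rot'][:,0];print('t',s['time'],'yaw',np.degrees(np.arctan2(d[1],d[0])).round(2),'R',np.linalg.norm(r).round(4),'Meye',np.mean(o,0).round(3),'sd',np.std(o,0).round(3),'q6',s['qpos'][5].round(1), s['tcp_pos'].round(4))
E
python3 - <<'E'
from h import *
tq(6)
R=.068
P=lambda y:(EY-R*np.array([np.cos(np.radians(y)),np.sin(np.radians(y))]))*100
y0=34.1
for y in list(range(31,10,-3))+list(range(10,-118,-5)):print(y,(P(y)-P(y0)).round(2),round((y-y0)/6,2))
E
```

```text
t 9.3 yaw 34.04 R 0.0678 Meye [-0.017  0.085  0.141 -0.013] sd [0.029 0.22  0.419 0.02 ] q6 -140.3 [ 0.4986 -0.1099  0.2447]
31 [-0.2   0.31] -0.52
28 [-0.37  0.62] -1.02
25 [-0.53  0.94] -1.52
22 [-0.67  1.27] -2.02
19 [-0.8  1.6] -2.52
16 [-0.91  1.94] -3.02
13 [-0.99  2.28] -3.52
10 [-1.07  2.63] -4.02
5 [-1.14  3.22] -4.85
0 [-1.17  3.81] -5.68
-5 [-1.14  4.41] -6.52
-10 [-1.07  4.99] -7.35
-15 [-0.94  5.57] -8.18
-20 [-0.76  6.14] -9.02
-25 [-0.53  6.69] -9.85
-30 [-0.26  7.21] -10.68
-35 [0.06 7.71] -11.52
-40 [0.42 8.18] -12.35
-45 [0.82 8.62] -13.18
-50 [1.26 9.02] -14.02
-55 [1.73 9.38] -14.85
-60 [2.23 9.7 ] -15.68
-65 [2.76 9.98] -16.52
-70 [ 3.31 10.2 ] -17.35
-75 [ 3.87 10.38] -18.18
-80 [ 4.45 10.51] -19.02
-85 [ 5.04 10.59] -19.85
-90 [ 5.63 10.61] -20.68
-95 [ 6.22 10.59] -21.52
-100 [ 6.81 10.51] -22.35
-105 [ 7.39 10.38] -23.18
-110 [ 7.96 10.2 ] -24.02
-115 [8.5  9.98] -24.85
```

>>> move_arm --increments '[-0.2,0.31,0,-0.52,-0.37,0.62,0,-1.02,-0.53,0.94,0,-1.52,-0.67,1.27,0,-2.02,-0.8,1.6,0,-2.52,-0.91,1.94,0,-3.02,-0.99,2.28,0,-3.52,-1.07,2.63,0,-4.02,-1.07,2.63,0,-4.02,-1.07,2.63,0,-4.02]'

```text
time: 10.3
tcp_pos: [0.4879, -0.0838, 0.2447]
tool_rot: [[-0.985, -0.173, -0.0], [-0.173, 0.985, -0.001], [0.0, -0.001, -1.0]]
force: [-0.9, -2.2, -3.2]
gripper_width: 0.317
gripper_force: 45.0
```

```bash
python3 -c "
from h import *
tq(4)"
```

```text
t 10.45 yaw 9.95 R 0.0678 Meye [ 0.023 -0.865 -2.033 -0.102] sd [0.027 0.375 0.227 0.02 ] q6 -113.6 [ 0.4879 -0.0838  0.2447]
```

>>> move_arm --increments '[-0.04,0.3,0,-0.42,-0.07,0.59,0,-0.83,-0.09,0.89,0,-1.25,-0.1,1.18,0,-1.66,-0.09,1.48,0,-2.08,-0.07,1.78,0,-2.5,-0.07,1.78,0,-2.5,-0.07,1.78,0,-2.5]'

```text
time: 11.25
tcp_pos: [0.4872, -0.066, 0.2446]
tool_rot: [[-0.996, 0.087, -0.0], [0.087, 0.996, -0.001], [0.0, -0.001, -1.0]]
force: [-1.7, -3.6, -2.4]
gripper_width: 0.317
gripper_force: 45.0
```

```bash
python3 -c "
from h import *
tq(4)"
```

```text
t 11.4 yaw -5.04 R 0.0676 Meye [ 0.083 -1.027 -3.22  -0.14 ] sd [0.035 0.514 0.314 0.039] q6 -96.6 [ 0.4872 -0.0659  0.2446]
```

>>> move_arm --increments '[0.03,0.29,0,-0.42,0.07,0.58,0,-0.83,0.12,0.81,0,-1.17,0.12,0.81,0,-1.17,0.12,0.81,0,-1.17]'

```text
time: 11.9
tcp_pos: [0.4884, -0.0577, 0.2446]
tool_rot: [[-0.978, 0.208, -0.0], [0.208, 0.978, -0.0], [0.0, -0.0, -1.0]]
force: [-1.7, -3.5, -3.2]
gripper_width: 0.314
gripper_force: 45.0
```

```bash
python3 -c "
from h import *
tq(4)
P=lambda y:(EY-.068*np.array([np.cos(np.radians(y)),np.sin(np.radians(y))]))*100
for y in range(-12,-122,-5): print(y,'half',(P(y-2.5)-P(y)).round(2),'full',(P(y-5)-P(y)).round(2))"
```

```text
t 12.05 yaw -12.06 R 0.0677 Meye [ 0.121 -0.902 -3.821 -0.145] sd [0.053 0.554 0.392 0.034] q6 -88.6 [ 0.4884 -0.0577  0.2446]
-12 half [0.07 0.29] full [0.15 0.57]
-17 half [0.09 0.28] full [0.2  0.56]
-22 half [0.12 0.27] full [0.25 0.54]
-27 half [0.14 0.26] full [0.29 0.52]
-32 half [0.16 0.25] full [0.34 0.49]
-37 half [0.18 0.23] full [0.38 0.46]
-42 half [0.2  0.22] full [0.42 0.42]
-47 half [0.22 0.2 ] full [0.45 0.39]
-52 half [0.24 0.18] full [0.48 0.34]
-57 half [0.25 0.16] full [0.51 0.3 ]
-62 half [0.26 0.13] full [0.54 0.26]
-67 half [0.28 0.11] full [0.56 0.21]
-72 half [0.28 0.09] full [0.57 0.16]
-77 half [0.29 0.06] full [0.58 0.11]
-82 half [0.29 0.03] full [0.59 0.06]
-87 half [0.3  0.01] full [0.59 0.01]
-92 half [ 0.3  -0.02] full [ 0.59 -0.05]
-97 half [ 0.29 -0.04] full [ 0.59 -0.1 ]
-102 half [ 0.29 -0.07] full [ 0.57 -0.15]
-107 half [ 0.28 -0.09] full [ 0.56 -0.2 ]
-112 half [ 0.27 -0.12] full [ 0.54 -0.25]
-117 half [ 0.26 -0.14] full [ 0.52 -0.29]
```

>>> move_arm --increments '[0.07,0.29,0,-0.42,0.15,0.57,0,-0.83,0.15,0.57,0,-0.83,0.15,0.57,0,-0.83]'

```text
time: 12.45
tcp_pos: [0.4899, -0.052, 0.2446]
tool_rot: [[-0.956, 0.292, -0.0], [0.292, 0.956, -0.0], [0.0, -0.0, -1.0]]
force: [-0.8, -4.1, -2.9]
gripper_width: 0.319
gripper_force: 45.0
```

```bash
python3 -c "
from h import *
tq(5)"
```

```text
t 12.65 yaw -17.04 R 0.0677 Meye [ 0.086 -0.682 -4.079 -0.192] sd [0.052 0.377 0.681 0.018] q6 -83.0 [ 0.4899 -0.052   0.2446]
```

>>> move_arm --increments '[0.09,0.28,0,-0.42,0.2,0.56,0,-0.83,0.2,0.56,0,-0.83,0.2,0.56,0,-0.83]'

```text
time: 13.05
tcp_pos: [0.4919, -0.0464, 0.2446]
tool_rot: [[-0.927, 0.374, -0.0], [0.374, 0.927, -0.0], [0.0, -0.0, -1.0]]
force: [-0.8, -4.3, -3.7]
gripper_width: 0.314
gripper_force: 45.0
```

```bash
python3 -c "
from h import *
tq(5)"
```

```text
t 13.25 yaw -22.03 R 0.0677 Meye [ 0.093 -1.136 -4.147 -0.196] sd [0.024 0.504 0.303 0.019] q6 -77.3 [ 0.4919 -0.0464  0.2446]
```

>>> move_arm --increments '[0.12,0.27,0,-0.42,0.25,0.54,0,-0.83,0.25,0.54,0,-0.83,0.25,0.54,0,-0.83]'

```text
time: 13.65
tcp_pos: [0.4944, -0.041, 0.2446]
tool_rot: [[-0.891, 0.453, -0.0], [0.453, 0.891, -0.0], [0.0, -0.0, -1.0]]
force: [-0.9, -4.1, -3.2]
gripper_width: 0.317
gripper_force: 45.0
```

```bash
python3 -c "
from h import *
tq(5)"
```

```text
t 13.85 yaw -27.01 R 0.0676 Meye [ 0.086 -1.187 -4.071 -0.196] sd [0.023 0.325 0.327 0.014] q6 -71.7 [ 0.4944 -0.041   0.2446]
```

>>> move_arm --increments '[0.14,0.26,0,-0.42,0.29,0.52,0,-0.83,0.29,0.52,0,-0.83,0.29,0.52,0,-0.83]'

```text
time: 14.25
tcp_pos: [0.4973, -0.0358, 0.2446]
tool_rot: [[-0.849, 0.529, -0.0], [0.529, 0.849, -0.0], [0.0, -0.0, -1.0]]
force: [-1.0, -5.8, -4.0]
gripper_width: 0.314
gripper_force: 45.0
```

```bash
python3 -c "
from h import *
tq(5)"
```

```text
t 14.45 yaw -31.94 R 0.0677 Meye [ 0.209 -1.317 -4.946 -0.122] sd [0.054 0.21  0.684 0.026] q6 -66.1 [ 0.4973 -0.0358  0.2446]
```

The torque is rising, so I'll re-measure before going further.

```bash
python3 -c "
from h import *
tq(12)"
```

```text
t 15.0 yaw -31.94 R 0.0677 Meye [ 0.21  -1.342 -4.705 -0.108] sd [0.048 0.616 0.374 0.034] q6 -66.1 [ 0.4973 -0.0358  0.2446]
```

>>> move_arm --increments '[0.05,0.08,0,-0.13,0.1,0.15,0,-0.25,0.1,0.15,0,-0.25,0.1,0.15,0,-0.25]'

```text
time: 15.4
tcp_pos: [0.4982, -0.0343, 0.2446]
tool_rot: [[-0.835, 0.551, -0.0], [0.551, 0.835, -0.0], [0.0, -0.001, -1.0]]
force: [-1.5, -5.3, -3.8]
gripper_width: 0.316
gripper_force: 45.0
```

```bash
python3 -c "
from h import *
tq(12)"
```

```text
t 15.95 yaw -33.43 R 0.0677 Meye [ 0.285 -1.744 -4.909 -0.057] sd [0.031 0.479 0.448 0.023] q6 -64.4 [ 0.4982 -0.0343  0.2446]
```

Snug at about 0.29 N m, so I stop here. I'll swing back into the free play and draw the bar out.

>>> move_arm --increments '[-0.37,-0.63,0,1.04,-0.67,-1.31,0,2.08,-0.9,-2.01,0,3.12,-1.05,-2.74,0,4.17,-1.05,-2.74,0,4.17,-1.05,-2.74,0,4.17]'

```text
time: 16.55
tcp_pos: [0.488, -0.0611, 0.2448]
tool_rot: [[-0.989, 0.15, 0.001], [0.15, 0.989, 0.001], [-0.001, 0.001, -1.0]]
force: [-0.7, -0.2, -2.7]
gripper_width: 0.318
gripper_force: 45.0
```

```bash
python3 -c "
from h import *
tq(5)"
```

```text
t 16.75 yaw -8.52 R 0.0675 Meye [ 0.009 -0.138 -0.091  0.002] sd [0.041 0.408 0.344 0.025] q6 -92.6 [ 0.488  -0.0611  0.2447]
```

No load. Withdrawing along the bar axis.

>>> move_arm --increments '[-1,0.15,0,0,-2,0.3,0,0,-3,0.45,0,0,-4,0.6,0,0,-5,0.75,0,0,-6,0.9,0,0,-7,1.05,0,0,-8,1.2,0,0,-9,1.35,0,0,-10,1.5,0,0,-11,1.65,0,0,-11.5,1.72,0,0]'

```text
time: 17.95
tcp_pos: [0.3718, -0.0442, 0.2446]
tool_rot: [[-0.989, 0.148, 0.001], [0.148, 0.989, -0.0], [-0.001, 0.0, -1.0]]
force: [-0.4, -0.1, -3.1]
gripper_width: 0.317
gripper_force: 45.0
```

>>> move_arm --increments '[0,0,0,0,0,0,5,0,0,0,5,0]'

```text
time: 18.25
tcp_pos: [0.3736, -0.0445, 0.3001]
tool_rot: [[-0.989, 0.148, 0.009], [0.148, 0.989, -0.002], [-0.009, -0.001, -1.0]]
force: [0.2, 0.2, -2.4]
gripper_width: 0.317
gripper_force: 45.0
```

```bash
python3 -c "
from h import *
tq(4)"
```

```text
t 18.4 yaw -8.49 R 0.1836 Meye [-0.106 -0.012  0.571 -0.002] sd [0.08  0.221 0.407 0.03 ] q6 -93.5 [ 0.373  -0.0444  0.2946]
```

>>> move_arm --increments '[8.5,-25.3,0,0,8.5,-25.3,0,0,8.5,-25.3,0,0,8.5,-25.3,0,0,8.5,-25.3,0,0,8.5,-25.3,0,0,8.5,-25.3,0,0,8.5,-25.3,-3,0,8.5,-25.3,-6,0,8.5,-25.3,-8,0,8.5,-25.3,-9,0,8.5,-25.3,-9.5,0]'

```text
time: 19.6
tcp_pos: [0.4575, -0.2963, 0.198]
tool_rot: [[-0.989, 0.147, -0.002], [0.147, 0.989, 0.002], [0.002, 0.001, -1.0]]
force: [-0.1, -0.5, -2.4]
gripper_width: 0.311
gripper_force: 45.0
```

>>> move_arm --increments '[0,0,-0.2,0,0,0,-0.4,0,0,0,-0.5,0,0,0,-0.6,0,0,0,-0.7,0,0,0,-0.8,0,0,0,-0.85,0,0,0,-0.9,0,0,0,-0.9,0,0,0,-0.9,0]'

```text
time: 20.6
tcp_pos: [0.4579, -0.2974, 0.1906]
tool_rot: [[-0.989, 0.148, -0.0], [0.148, 0.989, 0.0], [0.0, 0.0, -1.0]]
force: [0.7, -0.3, -3.6]
gripper_width: 0.316
gripper_force: 45.0
```

>>> move_arm --increments '[0,0,-0.04,0,0,0,-0.08,0,0,0,-0.1,0,0,0,-0.1,0,0,0,-0.1,0]'

```text
time: 21.1
tcp_pos: [0.4579, -0.2973, 0.1896]
tool_rot: [[-0.989, 0.148, 0.0], [0.148, 0.989, -0.0], [-0.0, -0.0, -1.0]]
force: [0.4, -0.2, -2.4]
gripper_width: 0.319
gripper_force: 45.0
```

```bash
python3 -c "
from h import *
for i in range(5): s=ctrl.observe();print(s['tcp_pos'][2],s['force'][2]);cap('top')"
```

```text
0.18964242448595953 -2.352759402854114
0.1896452402111046 -3.1737016454025504
0.1896393641133014 -1.979249994470356
0.1896200075002581 -2.810182268425287
0.189650220767724 -2.7832060447988924
```

>>> move_arm --increments '[0,0,-0.02,0,0,0,-0.04,0,0,0,-0.04,0,0,0,-0.04,0]'

```text
time: 21.75
tcp_pos: [0.4579, -0.2974, 0.1896]
tool_rot: [[-0.989, 0.148, 0.0], [0.148, 0.989, -0.0], [-0.0, -0.0, -1.0]]
force: [-0.8, 0.9, 1.1]
gripper_width: 0.318
gripper_force: 45.0
```

```bash
python3 -c "
from h import *
for i in range(4): s=ctrl.observe();print(s['tcp_pos'][2],s['force'][2]);cap('top')"
```

```text
0.18960320894947708 1.129214239012273
0.1895342202214025 0.5000151203758315
0.1895492426242796 1.6447276797209858
0.18954159401026202 1.8391990729429535
```

The bar now rests on the mat, since the force has gone positive. I'll open and lift away.

>>> move_arm --increments '[0,0,0,0,0,0,0,0,0,0,0,0,0,0,0,0,0,0,0,0,0,0,0,0,0,0,0,0,0,0,0,0]' --claw 90

```text
time: 22.75
tcp_pos: [0.4579, -0.2974, 0.1892]
tool_rot: [[-0.989, 0.148, 0.0], [0.148, 0.989, -0.0], [-0.0, -0.0, -1.0]]
force: [-0.6, -0.3, -0.0]
gripper_width: 0.899
gripper_force: 0.0
```

>>> move_arm --increments '[0,0,1,0,0,0,3,0,0,0,7,0,0,0,11,0,0,0,15,0,-8,10,20,0,-8,10,20,0,-8,10,20,0,-8,10,20,0,-8,10,20,0,-8,10,20,0,-8,10,20,0]'

```text
time: 23.95
tcp_pos: [0.3783, -0.198, 0.3882]
tool_rot: [[-0.989, 0.148, -0.002], [0.148, 0.989, 0.001], [0.002, 0.001, -1.0]]
force: [0.3, -0.2, -0.1]
gripper_width: 0.901
gripper_force: 0.0
```

Run:
```python
from h import *
s=ctrl.observe();print(s['time'],s['tcp_pos'],s['force'],s['gripper_width'])
a=cap('scene');t=cap('top')
f=lambda c,u,v,w,h,k:cv2.resize(c['image'][v-h:v+h,u-w:u+w,::-1],None,fx=k,fy=k,interpolation=cv2.INTER_CUBIC)
cv2.imwrite('pics/end.png',np.hstack([f(a,280,195,130,95,3)[:570,:780]]))
```

```text
23.95 [ 0.37825881 -0.19799434  0.38818061] [ 0.27709282 -0.23245373 -0.05433332] 0.9009167761742154
```

View pics/end.png

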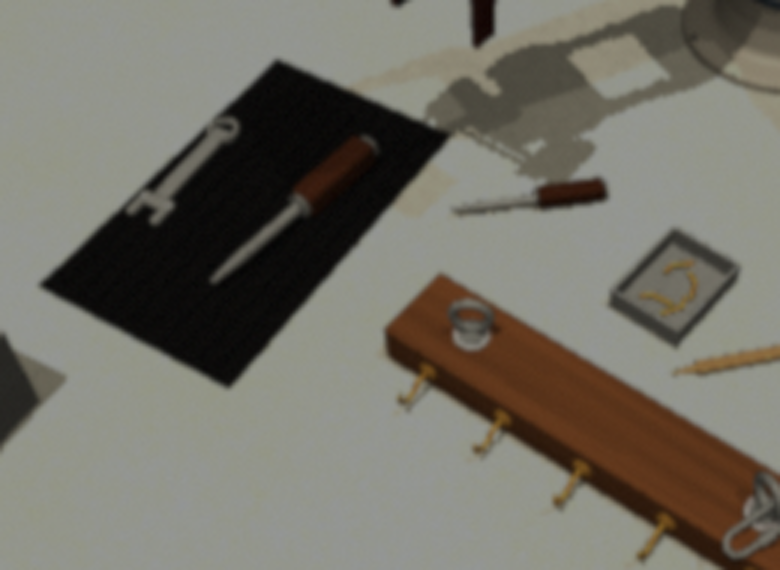

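The bar lies on the mat at crop (295,210). The eye has turned and now faces the scene camera at (471,323). Everything else is where it was, so I'm handing in.

```bash
python3 -c "
from h import *
print(ctrl.close_job())"
```

```text
the job is handed in; nothing more can be done
None
```

The job is handed in: the bare eye is tightened to about 0.29 N m by wrist reading (snug is 0.2 to 0.35), the bar is drawn out and laid back on the mat, and the last picture shows nothing else visibly moved, at about 24 s of the 72 s allowed.

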